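# Turn the stall's display turntable to show the two-handled cup

### The arm

A 6-joint arm with a two-finger parallel gripper is mounted at the origin on the work surface. World frame = base frame: x ahead of the robot, y to its left, z up, the work surface at z = 0. Lengths are in mm, angles in rad, forces in N, time in s.
With the tool pointing down it reaches from about 275 to 825 mm from the base axis. Payload 5.2 kg.
Tool frame: the origin (TCP) lies at the very end of the fingers, on their centre line; the grasp point (between the pads) lies 19 mm behind it; z points along the fingers, y is the line along which they close (so a half turn about z gives the same grasp; the last joint's range is limited). The gripper opens to 93 mm and grips with 3 to 60 N. Pads are 15 mm wide; open, the fingers measure 128 mm over their backs; the gripper's body (75 mm by 188 mm) begins 65 mm behind the grasp point.
Start: joints at [-1.444, 0.259, 1.535, -0, 1.348, -0.203], TCP at [178.14, -520.357, 218.653] pointing down, gripper open.
Joint ranges: [-3.14, 3.14], [-0.91, 2.08], [0.19, 2.58], [-1.22, 4.36], [0.22, 2.71], [-3.12, 3.12]. Speed limits (rad/s): [2.57, 2.57, 3.14, 3.14, 3.14, 3.14].

### API

Orientations are given as [roll, pitch, yaw] about the fixed x, y, z axes, in that order (R = Rz(yaw) Ry(pitch) Rx(roll)).
In Python, from bench import robot gives the robot as it stands. The module is installed in compiled form; this text tells all that it offers. Calls block until the motion is done:
- robot.move_ptp(position, orientation): joint-space move of the TCP to a pose.
- robot.move_linear(position, ori=None, speed=150, f_stop=None): straight line of the TCP; ori=None keeps the orientation; speed is the mean speed in mm/s. With f_stop (N) it stops when the force on the tool has changed by that much, and returns True; else False.
- robot.move_j(angles): joint-space move.
- robot.move_gripper(opening): opening from 0.0 (shut) to 1.0 (fully open); the grip force is fixed at half the most; returns when the fingers have stopped.
- robot.sleep(seconds).
- robot.inverse_kinematics(position, orientation): joint angles nearest the present ones, or None.
- robot.get_image(name): name is "scene" or "side" or "wrist"; returns a dict with "img" (384x512x3 uint8, blue, green, red), "fovy" (degrees; the focal length in pixels is half the picture's height over the tangent of half this angle, whatever the lens; pixels are square), "cx", "cy" (the principal point, pixels), "eye" and "orientation" of the camera in the world. Camera axes: x right, y down, z forward; pixel columns grow to the right and rows downward; lengths in mm; the calibration is good to about 2 mm. A picture is of the moment at which its call begins. There is no depth.
A pose or a line that the arm cannot do raises robot.MotionError and nothing moves.
- robot.hand_in(): hands the job in; it is judged then, once.
Readings, each from a call of its own:
- robot.current_t(): time.
- robot.current_qpos(): joint angles.
- robot.current_joint_vel(): joint speeds.
- robot.current_joint_efforts(): joint torques, N m.
- robot.current_tcp_pos(): TCP position.
- robot.current_eef_rot(): TCP orientation.
- robot.current_contact_force(): force on the tool from outside, world axes, zero at the start.
- robot.current_ft_torque(): the same for the moment, N m.
- robot.current_gripper_width(): opening from 0.0 (shut) to 1.0 (fully open).
- robot.current_finger_force(): force on a finger pad.
Only numpy, scipy, OpenCV 4.12 (cv2) and the standard library are available. Lean on these libraries where they do the work, as an engineer would, in place of code of your own. Each camera call takes 0.05 s, during which the arm holds its last target. There are 200 camera calls.

### The job

On this flea-market stall, gently push the pegs on the rim of the wooden display turntable round with a fingertip until the small two-handled cup stands at the front, in line with the brass pointer that sticks out of the base on the customers' side, and leave it standing there at rest. Only push the turntable's rim: do not pinch it, do not touch or lift any of the goods standing on it, and leave everything else on the table where it is.

Things in the scene. Friction and masses are not known exactly. Their poses are not given: they have to be found in the camera images.
- stand: Fixed round wooden base of the display turntable, 220 mm across; origin on the turning axis at table height. Its own +x axis (yaw) is the direction of the brass pointer, which marks the front: an 18 mm wide flat brass tongue with a pointed end, top 13 mm above the table, reaching out to 215 mm from the axis (55 mm beyond the turning disc), roughly away from the robot. On the base turns a round wooden disc, 320 mm across, its flat top 40 mm above the table.
- platter (a joint): Angle of the turning disc relative to the base, rad, counter-clockwise from above positive, free to turn endlessly either way; light friction (about 0.12 N m), so it stays where it is left. Six round wooden pegs stand upright on its rim, 14 mm thick, tops 76 mm above the table, their axes 147 mm from the turning axis, 60 degrees apart; one peg lies at exactly this angle from the pointer direction.
- trophy: The two-handled cup: a small steel trophy cup on a stem and round foot (foot 38 mm across, 68 mm tall, 66 mm over the two ear handles, which lie along its y axis), standing loose on the disc about 70 mm from the turning axis. Origin at the centre of the underside of its foot, on its axis; z up. It rides round with the disc.
- tankard: Steel tankard with one handle on its +y side, 42 mm across, 62 mm tall, standing loose on the disc about 70 mm from the axis. Origin at the centre of its underside, z up. Not to be touched.
- candlestick: Short brass candlestick, foot 52 mm across, 66 mm tall, standing loose on the disc about 70 mm from the axis. Origin at the centre of its underside, z up. Not to be touched.
- pepperpot: Round steel pepper pot without handles, 48 mm across, 66 mm tall, standing loose on the disc about 70 mm from the axis. Origin at the centre of its underside, z up. Not to be touched.
- books: Pile of three books, 190 x 125 mm, 54 mm high, on the table; origin at the centre of its underside. Leave alone.
- toycar: Toy car 92 x 44 mm, 43 mm high, on the table; origin at the centre of its underside. Leave alone.
- cashbox: Grey steel cash box 150 x 200 mm, 89 mm high with its handle, on the table; origin at the centre of its underside. Leave alone.
- mug: White mug 80 mm across, 92 mm high, on the table; origin at the centre of its underside. Leave alone.
- tape: Roll of clear tape 90 mm across, 24 mm high, lying on the table; origin at the centre of its underside. Leave alone.
Not all that is in view belongs to the job. What is shaped like the trophy but blue or purple is not meant.

How it is judged (in metres and radians):
At the end, for the whole second after the job is handed in: The two-handled cup's axis is within 10 mm of the pointer's line, on the pointer's side of the turning axis; disc at rest (under 0.05 rad/s); all four goods upright (within 0.15 rad), still on the disc 45 to 95 mm from the axis; the other things on the table within 30 mm of where they were (x of trophy in the frame of stand above 0.045 m and y of trophy in the frame of stand between -0.01 and 0.01 m and velocity of joint platter between -0.05 and 0.05 rad/s and angle between each of trophy, tankard, candlestick, pepperpot's own z axis and vertical below 0.15 rad and height (world z) of trophy between 0.034 and 0.048 m and horizontal distance between trophy and stand between 0.045 and 0.095 m and linear speed of each of trophy, tankard, candlestick, pepperpot below 0.02 m/s and height (world z) of tankard between 0.034 and 0.048 m and horizontal distance between tankard and stand between 0.045 and 0.095 m and height (world z) of candlestick between 0.034 and 0.048 m and horizontal distance between candlestick and stand between 0.045 and 0.095 m and height (world z) of pepperpot between 0.034 and 0.048 m and horizontal distance between pepperpot and stand between 0.045 and 0.095 m and distance of each of books, toycar, cashbox, mug, tape from where it was at the start of the episode below 0.03 m); the robot touches nothing.
It fails at once if the robot touches one of the goods standing on the turntable (contact force between any of the fingers, the arm and trophy above 0.5 N or contact force between any of the fingers, the arm and tankard above 0.5 N or contact force between any of the fingers, the arm and candlestick above 0.5 N or contact force between any of the fingers, the arm and pepperpot above 0.5 N).
It fails at once if one of the goods on the turntable topples or is lifted off (angle between any of trophy, tankard, candlestick, pepperpot's own z axis and vertical above 0.5 rad or height (world z) of any of trophy, tankard, candlestick, pepperpot above 0.06 m).
It fails at once if the turntable is pinched, or shoved harder than 30 N (contact force between any of the fingers, the arm and stand above 30 N).
It fails at once if another thing on the table is shifted by more than 30 mm (distance of any of books, toycar, cashbox, mug, tape from where it was at the start of the episode above 0.03 m).
It also fails if it takes over 56 s, if anything falls off the work surface, if the arm or the gripper's body presses on something with over 40 N, if the wrist force passes 120 N, or if a joint passes its speed limit or range.

## Working session

There is one attempt and no reset: what is moved stays moved. The work goes in short steps, each a Python script; the robot and the scene stay as the last script left them, time stands still between calls to the robot, and variables do not carry over. Pictures are saved under pics/ and viewed, at most 10 in all, crops included, and the job is handed in when it is done.

```bash
mkdir -p pics; cat > h.py <<'E'
import numpy as np, cv2
from scipy.spatial.transform import Rotation as R
from bench import robot
def cam(n):
    d=robot.get_image(n); o=d["orientation"]; o=np.array(o,float)
    M=o if o.shape==(3,3) else R.from_euler('xyz',o).as_matrix()
    f=d["img"].shape[0]/2/np.tan(np.radians(d["fovy"])/2)
    return d["img"],dict(M=M,f=f,c=(d["cx"],d["cy"]),e=np.array(d["eye"],float))
def ray(k,u,v,z):
    r=k["M"]@np.array([(u-k["c"][0])/k["f"],(v-k["c"][1])/k["f"],1]); return k["e"]+r*(z-k["e"][2])/r[2]
def proj(k,p):
    q=k["M"].T@(np.array(p,float)-k["e"]); return q[:2]/q[2]*k["f"]+k["c"]
E
python3 - <<'E'
from h import *
for n in("scene","side"):
    i,k=cam(n); cv2.imwrite(f"pics/{n}0.png",cv2.resize(i,(800,600),interpolation=cv2.INTER_CUBIC)); print(n,k)
E
```

```text
scene {'M': array([[ 0.49061839,  0.74335637, -0.4546591 ],
       [ 0.87133616, -0.42341801,  0.24797275],
       [-0.00817873, -0.51782091, -0.85544995]]), 'f': np.float64(466.5489683220164), 'c': (248.01110642964244, 186.4297244014553), 'e': array([1101.03833221, -310.30578945, 1184.04601358])}
side {'M': array([[-0.95400602, -0.21612331,  0.20775759],
       [-0.29955636,  0.66002885, -0.68893244],
       [ 0.01176836, -0.71948081, -0.69441261]]), 'f': np.float64(407.43030957330524), 'c': (258.5178601442393, 189.74722918124007), 'e': array([310.52965531, 719.45525621, 803.17997671])}
```

View pics/scene0.png

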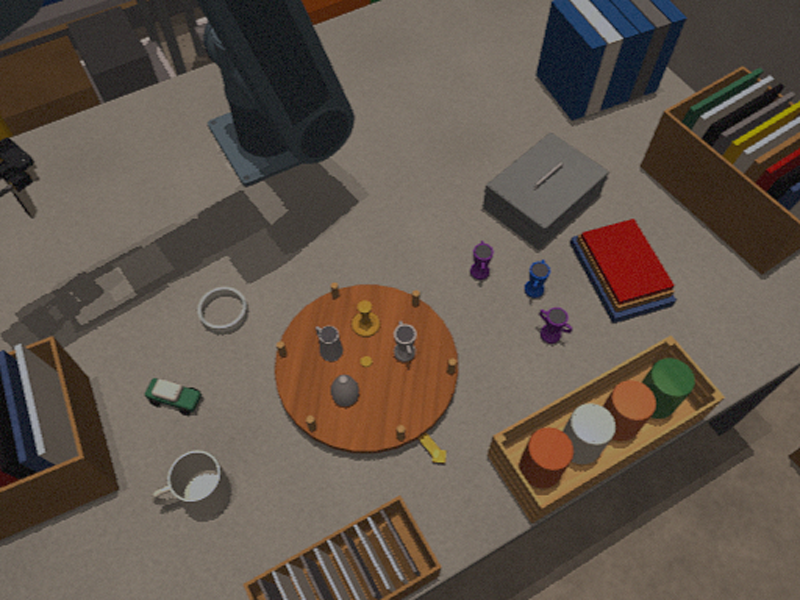

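View pics/side0.png

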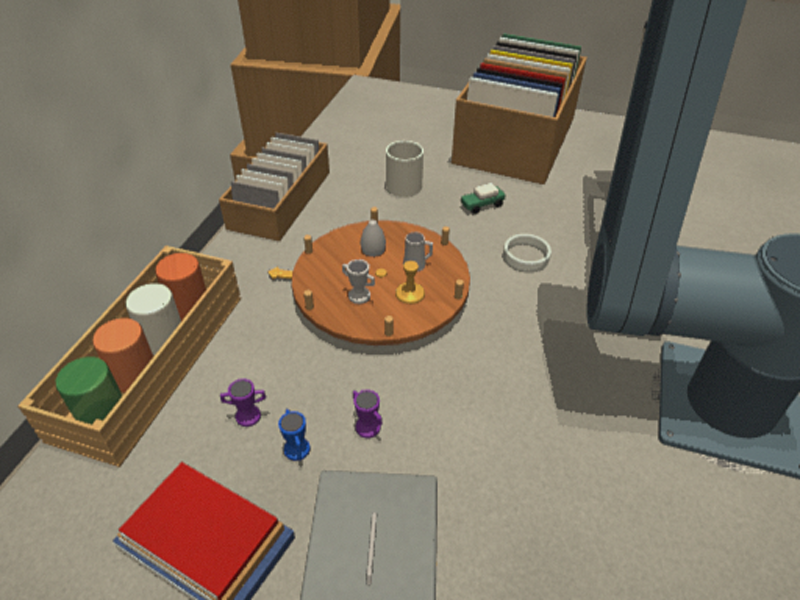

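The scene view shows the cup at about (404,345) with its foot near (404,355). The axis button is at (366,361), the pointer tip at (443,462), and the peg tops are at (335,287), (416,294), (453,361), (401,429), (310,419) and (281,345). In the side view the cup's foot is at (359,295).

```bash
python3 - <<'E'
from h import *
i,k=cam("scene"); j,s=cam("side")
P=lambda u,v,z:ray(k,u*.64,v*.64,z)[:2]
S=lambda u,v,z:ray(s,u*.64,v*.64,z)[:2]
pg=np.array([P(*p,76) for p in[(335,287),(416,294),(453,361),(401,429),(310,419),(281,345)]])
# circle centre via pegs
c=pg.mean(0); print("pegs",pg.round(),"c",c.round(1),np.linalg.norm(pg-c,axis=1).round())
print("cap",P(366,361,41),S(381,272,41))
sp=np.array([S(*p,76) for p in[(374,211),(445,230),(459,282),(389,320),(308,293),(308,238)]]);print("side c",sp.mean(0),sp.round())
tip=P(446,463,13);print("tip",tip,S(269,274,13)); 
d=tip-c;print("yaw",np.degrees(np.arctan2(*d[::-1])),np.linalg.norm(d))
for t in(P(404,355,40),S(359,295,40)):
  e=t-c;print("trophy",t,np.linalg.norm(e),np.degrees(np.arctan2(*e[::-1])))
print("peg ang",np.degrees(np.arctan2(*(pg-c).T[::-1])).round(1))
x,y=250,230
cv2.imwrite("pics/c1.png",cv2.resize(i[170:310,165:305],(600,600),interpolation=cv2.INTER_CUBIC))
E
```

```text
pegs [[ 458.  -66.]
 [ 542.   52.]
 [ 686.   39.]
 [ 746.  -96.]
 [ 660. -215.]
 [ 515. -199.]] c [601.2 -80.9] [144. 146. 147. 146. 146. 146.]
cap [598.11657972 -80.65667209] [596.63064823 -84.25302328]
side c [594.45838121 -77.44597229] [[ 653. -208.]
 [ 509. -194.]
 [ 450.  -64.]
 [ 535.   57.]
 [ 681.   39.]
 [ 739.  -94.]]
tip [813.43488586 -49.12161617] [801.93288322 -43.94885474]
yaw 8.524169831053989 214.6278487180367
trophy [620.24134545 -17.37140223] 66.36088086361453 73.3054913307624
trophy [613.78680012 -17.04380775] 65.1236519095871 78.83622307518549
peg ang [ 174.1  114.    54.9   -6.1  -66.5 -125.9]
```

View pics/c1.png

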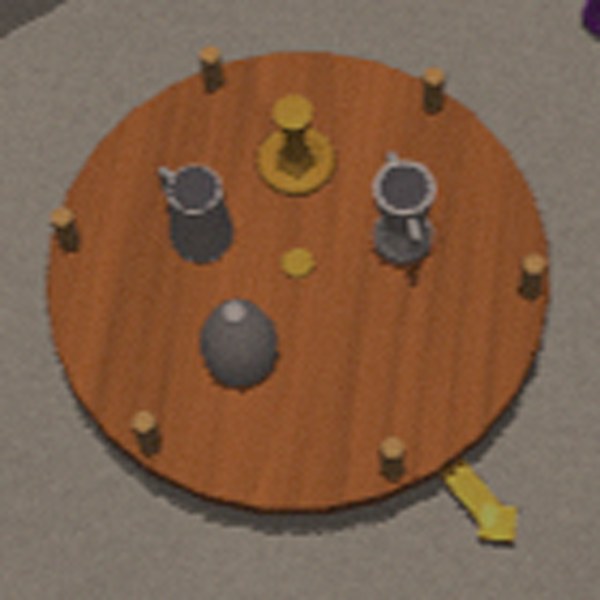

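The silver cup with a handle front and back is the trophy; the left vessel is the tankard with one handle. The disc must turn about 64° clockwise. I'll push the peg at 174° from its counter-clockwise side.

```bash
cat >> h.py <<'E'
C=np.array([598.,-79.5])
def pose(a,z=52,r=149,off=0):
    t=np.radians(a); return [*(C+r*np.array([np.cos(t),np.sin(t)])),z],[np.pi,0,(t+np.radians(90+off)+np.pi)%(2*np.pi)-np.pi]
E
python3 - <<'E'
from h import *
print(robot.current_eef_rot(),robot.current_t())
for off in(0,180):
  print(off,[np.round(robot.inverse_kinematics(*pose(a,z,off=off)),2)[[0,3,4,5]] for a,z in((204,150),(204,52),(180,52),(150,52),(118,52),(118,150))])
E
```

```text
[-3.14048220e+00 -2.20193226e-04  3.29820431e-01] 0.2
0 [array([-0.53, -0.  ,  1.15,  2.2 ]), array([-0.53, -0.  ,  0.91,  2.2 ]), array([-0.42, -0.  ,  0.89,  2.72]), array([-0.25, -0.  ,  0.9 , -2.87]), array([-0.11,  0.  ,  0.95, -2.17]), array([-0.11,  0.  ,  1.18, -2.17])]
180 [array([-0.53,  0.  ,  1.15, -0.95]), array([-0.53,  0.  ,  0.91, -0.95]), array([-0.42,  0.  ,  0.89, -0.42]), array([-0.25, -0.  ,  0.9 ,  0.27]), array([-0.11, -0.  ,  0.95,  0.97]), array([-0.11, -0.  ,  1.18,  0.97])]
```

```bash
python3 - <<'E'
from h import *
robot.move_gripper(0)
robot.move_ptp(*pose(204,170,off=180)); robot.move_linear(pose(204)[0],speed=120)
print(robot.current_tcp_pos(),robot.current_gripper_width())
f=[]
for a in np.linspace(204,119.5,9)[1:]:
    p,o=pose(a,off=180); robot.move_linear(p,o,speed=50); f.append(np.round(robot.current_contact_force(),1).tolist())
print(f,robot.current_t())
p,o=pose(125,off=180); robot.move_linear(p,o,speed=60)
robot.move_linear(pose(125,150)[0],speed=120)
p,o=pose(175,190,r=260,off=180); robot.move_ptp(p,o)
print(robot.current_t())
i,k=cam("scene"); cv2.imwrite("pics/c2.png",cv2.resize(i[160:320,155:315],(600,600),interpolation=cv2.INTER_CUBIC))
E
```

```text
[ 462.38457479 -140.5056317    52.59646011] 0.005489418285393643
[[-0.5, 0.8, -0.7], [-0.0, 0.0, -0.3], [0.7, 0.1, 0.4], [0.2, -0.2, -0.3], [0.3, 0.0, 0.2], [0.4, -0.1, 0.3], [-0.2, 0.3, -0.5], [0.5, 0.1, 0.4]] 10.125
12.6167
```

View pics/c2.png

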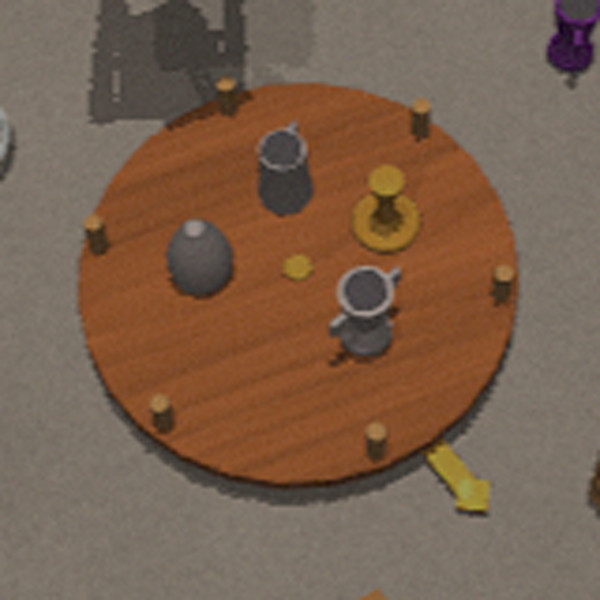

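The cup is now nearly in line, with its foot at crop (367,333), the axis button at (297,267), the pointer tip at (488,512) and the pushed peg's top at (421,105).

```bash
python3 - <<'E'
from h import *
i,k=cam("scene")
P=lambda u,v,z:ray(k,155+u*160/600,160+v*160/600,z)[:2]
pg=np.array([P(*p,76) for p in[(421,105),(503,272),(376,430),(162,403),(94,221),(227,85)]]);c=pg.mean(0)
an=lambda q:np.degrees(np.arctan2(*(q-c).T[::-1]))
ti=P(488,512,13);t=P(367,333,42);b=P(297,267,42)
print(c,b,an(ti),an(t),np.linalg.norm(t-c),an(pg).round(1))
d=(ti-c)/np.linalg.norm(ti-c); print("off",np.cross(d,t-c),np.cross((ti-b)/np.linalg.norm(ti-b),t-b))
E
```

```text
[600.19614121 -80.42204869] [598.92343632 -81.17997881] 8.089550302129902 14.471122483584587 70.62523823241786 [ 113.    52.7   -7.5  -66.8 -127.7  172.6]
off 7.849946126545543 8.232689612173457<stdin>:8: DeprecationWarning: Arrays of 2-dimensional vectors are deprecated. Use arrays of 3-dimensional vectors instead. (deprecated in NumPy 2.0)
```

About 6.3° remains, so I'll push the same peg on to finger angle 113.2°.

```bash
python3 - <<'E'
from h import *
p,o=pose(126,150,off=180); robot.move_ptp(p,o); robot.move_linear(pose(126)[0],speed=100)
for a in(119.5,113.2):
    p,o=pose(a,off=180); robot.move_linear(p,o,speed=30)
p,o=pose(121,off=180); robot.move_linear(p,o,speed=50)
robot.move_linear(pose(121,150)[0],speed=120)
p,o=pose(175,190,r=260,off=180); robot.move_ptp(p,o)
print(robot.current_t())
i,k=cam("scene"); cv2.imwrite("pics/c3.png",cv2.resize(i[160:320,155:315],(600,600),interpolation=cv2.INTER_CUBIC))
E
```

```text
19.1083
```

View pics/c3.png

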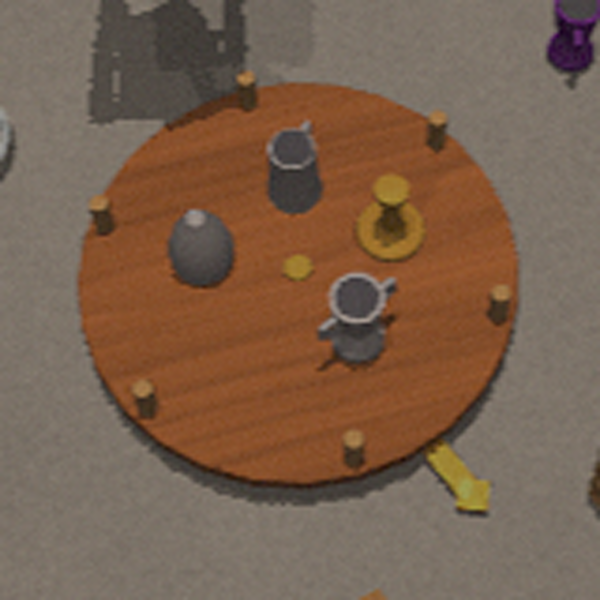

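The cup's foot is now at (358,340), and the peg tops are at (438,119), (500,292), (354,437), (144,387), (101,205) and (247,78).

```bash
python3 - <<'E' 2>/dev/null
from h import *
i,k=cam("scene")
P=lambda u,v,z:ray(k,155+u*160/600,160+v*160/600,z)[:2]
pg=np.array([P(*p,76) for p in[(438,119),(500,292),(354,437),(144,387),(101,205),(247,78)]]);c=pg.mean(0)
an=lambda q:np.degrees(np.arctan2(*(q-c).T[::-1]))
ti=P(488,512,13);t=P(358,340,42)
d=(ti-c)/np.linalg.norm(ti-c); off=np.cross(d,t-c); print("off",off,an(t),an(ti),an(pg).round(1))
if abs(off)<4: robot.hand_in(); print("handed in")
E
```

```text
off -0.3801388957480789 7.800318370716957 8.11057669118102 [ 106.4   46.7  -13.6  -73.7 -133.   166.4]
the job is handed in; nothing more can be done
handed in
```

The two-handled cup now stands at the front, about 0.4 mm off the pointer's line by my last camera measurement (10 mm allowed), and I handed the job in with the arm clear at about 19 s of the 56 s; no verdict came back.

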